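# Bring the sample to the X-ray nozzle

### The job

Bring the low flat sample holder on the sample changer into line with the tip of the X-ray nozzle: push gently on the arms of the star wheel with a fingertip to turn it, and leave it standing there. Only push: do not take any part of the wheel between the fingers, do not touch or lift the two holders riding in its cups, and leave the jar, the dish and the weight where they are.

Things in the scene. Friction and masses are not known exactly. Their poses are not given: they have to be found in the camera images.
- stand: Fixed changer stand, z up, origin on the table under the wheel's axis. Foot: radius 60 mm, 20 mm high; column: radius 18 mm, to 52 mm height. Along the stand's +x a rail, 12 mm high, 50 mm wide, runs out to a white block (X-ray head) 168 to 248 mm from the axis, 90 mm wide, 102 mm high.
- beam_spot (a point): The measuring place, fixed on the stand: on the line from the wheel's axis to the nozzle, 110 mm from the axis (the radius of the cup centres), 72 mm above the table.
- wheel: Star wheel of grey plastic, about 0.2 kg on a vertical axis; turns freely at least one and a half turns either way. Friction holds it where it is left (0.06 N m: about 1 N on an arm). Origin on the axis, 52 mm above the table, z up. Hub radius 26 mm, top at 86 mm. Four equal arms along its +x, +y, -x, -y, outermost radius 134 mm. Pressing on it with over 30 N is too rough.
- nozzle_tip (a point): Tip of the brass cone-shaped nozzle (36 mm across where it leaves the white block), which points level from the block at the wheel's axis. Fixed, 72 mm above the table, 142 mm from the axis; it clears the passing cups by 8 mm.
- arm (a point): On the wheel: middle of the +x arm's bare length, at the arm's mid height (68 mm above the table), 56 mm from the axis. Every arm is 12 mm wide, 16 mm high (60 to 76 mm above the table), bare from 26 to 86 mm from the axis, and ends in a round cup, outside diameter 48 mm, centred 110 mm from the axis, rim at 74 mm. Below the arms is free air down to the foot (20 mm) or table.
- sample: The sample: low flat black disc, 38 mm diameter, 16 mm high, pale face on top, standing loose in the cup on the wheel's +x arm with about 1.5 mm play; not to be touched. Origin at the centre of its underside, 64 mm above the table; its top is at 80 mm. It rides along as the wheel turns.
- standard: The reference standard: the same black disc with an upright 16 mm thick stub on top, 35 mm high in all (top at 99 mm above the table), loose in the cup on the wheel's +y arm; not to be touched. The cups on the -x and -y arms are empty. Origin at the centre of its underside.
- jar: Loose bystander: amber glass jar, 52 mm diameter, 85 mm high, origin at the centre of its underside.
- dish: Loose bystander: white ceramic bowl, 84 mm diameter, 30 mm high, origin at the centre of its underside.
- weight: Loose bystander: steel cylinder, 40 mm diameter, 45 mm high, origin at the centre of its underside.

How it is judged:
By the outcome, as a careful person would: the job done as asked, in the order asked, and still so for the second after the job is handed in, with the robot touching nothing.
It also fails if it takes over 48 s, if anything falls off the work surface, if the arm or the gripper's body presses on something with over 40 N, if the wrist force passes 120 N, or if a joint passes its speed limit or range.

### The arm

A 6-joint arm with a two-finger parallel gripper is mounted at the origin on the work surface. World frame = base frame: x ahead of the robot, y to its left, z up, the work surface at z = 0. Lengths are in mm, angles in rad, forces in N, time in s.
With the tool pointing down it reaches from about 350 to 775 mm from the base axis. Payload 7.3 kg.
Tool frame: the origin (TCP) lies midway between the tips of the shut fingers; the grasp point (between the pads) lies 19 mm behind it; z points along the fingers, y is the line along which they close (so a half turn about z gives the same grasp; the last joint's range is limited). The gripper opens to 92 mm and grips with 3 to 60 N. Pads are 19 mm wide; open, the fingers measure 130 mm over their backs; the gripper's body (75 mm by 190 mm) begins 47 mm behind the grasp point.
Start: joints at [-1.449, 0.342, 1.524, -0, 1.275, -0.146], TCP at [138.942, -506.3, 226.741] pointing down, gripper open.
Joint ranges: [-2.53, 2.53], [-0.77, 2.02], [0.04, 2.7], [-1, 4.14], [0.28, 2.66], [-3.11, 3.11]. Speed limits (rad/s): [2.57, 2.57, 3.14, 3.14, 3.14, 3.14].

### API

Orientations are given as [roll, pitch, yaw] about the fixed x, y, z axes, in that order (R = Rz(yaw) Ry(pitch) Rx(roll)).
In Python, from plant import bot gives the robot as it stands. The module is installed in compiled form; this text tells all that it offers.
- The arm moves only by the shell command python3 -m crank 'ROWS' [OPENING]. ROWS is JSON, a list of rows, each a list of 6 numbers: the shift along the tool's x, y, z in m, then the turn, a rotation vector about the tool's x, y, z in rad. In form: [[dx, dy, dz, wx, wy, wz], ...]. A call has 1 to 5 rows; each row shifts and turns the commanded pose from where the row before left it, along the tool's axes as they then stand; what a row does not reach is not made up. A row lasts 1/8 s, in which the tool goes at most 62.5 mm and 10.7 degrees, less where a joint would pass 70% of its speed; a pose out of reach is approached as far as the arm can. A call is refused whole if a number of a shift passes 0.0625 or a number of a turn 0.188, either way. A call with a gripper value outside its range is refused whole. OPENING is the opening in per cent of the stroke, from 0 (shut) to 100 (fully open), set as the call begins (- or left out, the last holds). The fingers move at their own pace and stop on an object; the grip force is fixed at half the most. Time passes only in rows, so rows that do not move let the fingers close. It gives the time, the measured TCP pose, the force, the opening and the grip force at its end, in the units of the state.
- bot.get_obs(): the state, without advancing time (a new reading comes with each control period).
- bot.capture(name): name is "scene" or "top" or "wrist"; returns a dict with "color" (400x640x3 uint8, blue, green, red), "fov_y" (degrees; the focal length in pixels is half the picture's height over the tangent of half this angle, whatever the lens; pixels are square), "cx", "cy" (the principal point, pixels), "k1" (the pictures are not rectified: a ray, as slopes to the right and down, at radius r is drawn at 1 + k1 r^2 times it, then the intrinsics apply), "extrinsics" (4x4, takes a point from world to camera coordinates); the wrist camera has in their place "tool_from_camera" (4x4, takes a point from camera to tool coordinates, whose origin is the TCP and whose axes are the flange's). Camera axes: x right, y up, looking along -z (the intrinsics and any distortion apply to the point x, -y, -z); pixel columns grow to the right and rows downward; lengths in mm; the calibration is good to about 2 mm. A picture is of the moment at which its call begins: read the wrist's pose just before it. There is no depth.
- bot.close_job(): hands the job in; it is judged then, once.
The state is a dict: "time": time; "joint_positions": joint angles; "dq": joint speeds; "tau": joint torques, N m; "tool_pos": TCP position; "tcp_rot": TCP orientation; "contact_force": force on the tool from outside, world axes, zero at the start; "moment": the same for the moment, N m; "grip_width": finger opening in mm; "finger_force": force on a finger pad.
Only numpy, scipy, OpenCV 4.12 (cv2) and the standard library are available. Lean on these libraries where they do the work, as an engineer would, in place of code of your own. Each camera call takes 0.05 s, during which the arm holds its last target. There are 200 camera calls.

## Working session

There is one attempt and no reset: what is moved stays moved. The work goes in short steps, Python scripts to look and compute and a shell command to move; the robot and the scene stay as the last step left them, time stands still between calls to the robot, and variables do not carry over. Pictures are saved under pics/ and viewed, at most 10 in all, crops included, and the job is handed in when it is done.

```bash
mkdir -p pics
cat > h.py <<'E'
import numpy as np, cv2
from plant import bot
def ray(c,px):
    h=c["color"].shape[0]; f=h/2/np.tan(np.radians(c["fov_y"])/2)
    p=np.atleast_2d(np.array(px,float)); d=(p-[c["cx"],c["cy"]])/f
    u=d.copy()
    for _ in range(20): u=d/(1+c["k1"]*(u**2).sum(1,keepdims=True))
    v=np.c_[u[:,0],-u[:,1],-np.ones(len(u))]
    E=np.array(c["extrinsics"]); R=E[:3,:3]; return -R.T@E[:3,3], v@R
def plane(c,px,z):
    o,d=ray(c,px); return o+d*((z-o[2])/d[:,2])[:,None]
def proj(c,P):
    h=c["color"].shape[0]; f=h/2/np.tan(np.radians(c["fov_y"])/2)
    E=np.array(c["extrinsics"]); q=np.atleast_2d(P)@E[:3,:3].T+E[:3,3]
    u=np.c_[q[:,0],-q[:,1]]/-q[:,2:]; u=u*(1+c["k1"]*(u**2).sum(1,keepdims=True))
    return u*f+[c["cx"],c["cy"]]
E
python3 - <<'E'
from h import *
for n in("scene","top"):
    c=bot.capture(n); cv2.imwrite(f"pics/{n}0.png",c["color"])
    print(n,c["fov_y"],c["cx"],c["cy"],c["k1"],np.round(c["extrinsics"],3).tolist())
o=bot.get_obs(); print(o["tool_pos"],o["tcp_rot"],o["contact_force"],o["grip_width"],o["time"])
E
```

```text
scene 47.4224455595346 317.85653894455845 194.72407476470042 -0.032882546423689665 [[-0.496, 0.868, 0.0, 276.341], [-0.739, -0.422, 0.525, 438.941], [0.456, 0.26, 0.851, -1207.592], [0.0, 0.0, 0.0, 1.0]]
top 44.484561167356425 319.1011529569929 206.02724759980077 -0.06164826257007727 [[-0.005, -1.0, 0.009, 28.982], [0.992, -0.004, 0.127, -603.99], [-0.127, 0.01, 0.992, -1129.293], [0.0, 0.0, 0.0, 1.0]]
[ 138.89333381 -505.92403779  226.12547535] [-3.14024447e+00 -1.62057727e-04  2.67771082e-01] [-0.21236139  0.40804791 -0.15720128] 91.96899473758776 0.1
```

View pics/top0.png

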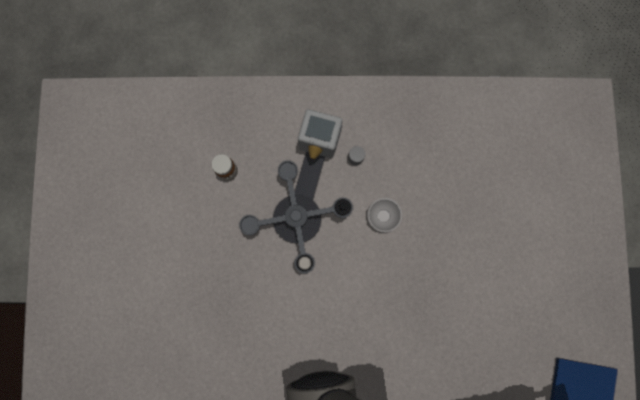

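View pics/scene0.png

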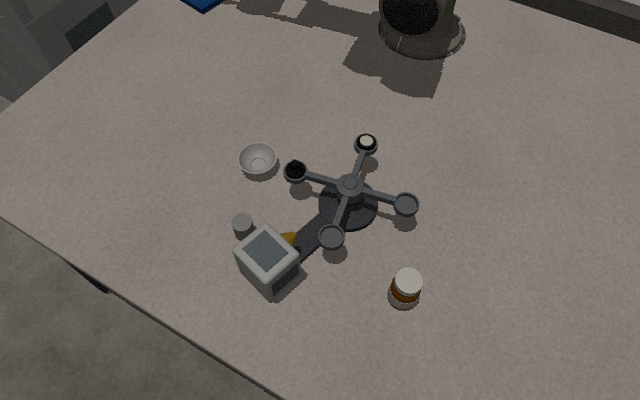

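Both views agree. In the top view the hub is at (296,215) and the nozzle at (314,152). The sample, with the pale face, is at (304,263), the standard at (342,207) and the empty cups at (288,171) and (249,226). The shorter way round is counter-clockwise, about 155°.

```bash
cat > meas.py <<'E'
from h import *
def run(draw=None):
    c=bot.capture("top"); im=c["color"]; hsv=cv2.cvtColor(im,cv2.COLOR_BGR2HSV)
    return c,im,hsv
def blobs(m,lo=20):
    n,l,s,ce=cv2.connectedComponentsWithStats(m.astype(np.uint8)); return [(s[i,4],ce[i].round(1).tolist(),s[i,:4].tolist()) for i in range(1,n) if s[i,4]>lo]
E
python3 - <<'E'
from meas import *
c,im,hsv=run()
sub=np.zeros(im.shape[:2],bool); sub[90:300,200:410]=1
print("brass",blobs((hsv[...,1]>110)&(hsv[...,2]>60)&sub,8))
y,x=np.mgrid[:400,:640]
print("pale",blobs((hsv[...,2]>135)&sub,8))
crop=cv2.resize(im[100:290,210:410],None,fx=3,fy=3,interpolation=cv2.INTER_CUBIC)
cv2.imwrite("pics/crop1.png",cv2.convertScaleAbs(crop,alpha=1.8))
for n,p,z in [("hub",(296,215),86),("sample",(304.5,263),80),("emptyfar",(288,171),74),("emptyleft",(249.5,226),74),("std",(342.5,207),80),("nozzle",(313,155),72),("dish",(383.5,216),25),("weight",(357,155),45),("jar",(222,162),85)]:
    print(n,plane(c,p,z).round(1))
E
```

```text
brass [(np.int32(115), [314.1, 151.1], [309, 146, 13, 12])]
pale [(np.int32(271), [220.7, 163.1], [212, 155, 19, 18]), (np.int32(102), [382.9, 215.6], [377, 211, 12, 11]), (np.int32(72), [304.2, 262.6], [300, 258, 9, 10])]
hub [[577.6  79.4  86. ]]
sample [[468.6  60.3  80. ]]
emptyfar [[682.4  98.6  74. ]]
emptyleft [[553.9 186.9  74. ]]
std [[596.3 -27.4  80. ]]
nozzle [[720.8  40.1  72. ]]
dish [[ 580.9 -129.4   25. ]]
weight [[726.9 -65.9  45. ]]
jar [[702.1 251.4  85. ]]
```

View pics/crop1.png

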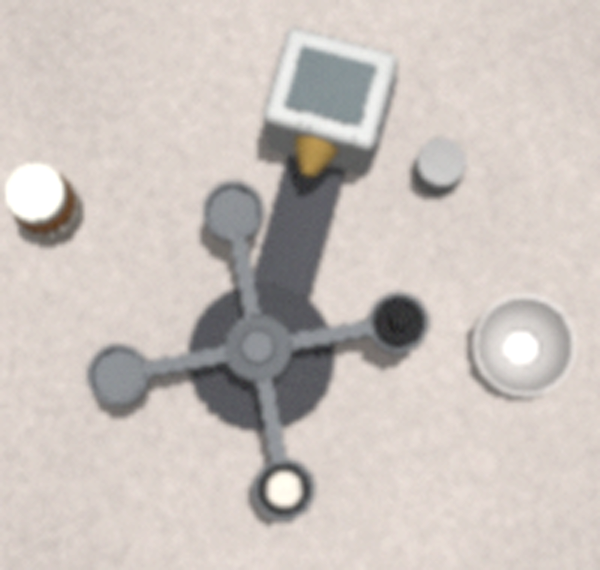

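The enlarged crop shows the nozzle tip at about (313.7,158) px. The block's top corners are at crop (290,30), (397,53), (375,147) and (265,123).

Run:
```python
from meas import *
c,im,hsv=run(); A=np.array([575.4,79.6])
k=np.array([(290,30),(397,53),(375,147),(265,123)])/3+[210-.33,100-.33]
K=plane(c,k,102)[:,:2]; print(K.round(1).tolist(), [np.linalg.norm(K[i]-K[i-1]).round(1) for i in range(4)])
ang=lambda v:np.degrees(np.arctan2(v[1],v[0]))
print("centre",K.mean(0),np.linalg.norm(K.mean(0)-A),ang(K.mean(0)-A),"edges",ang(K[0]-K[3]),ang(K[1]-K[2]),ang(K[1]-K[0])+90,ang(K[2]-K[3])+90)
t=plane(c,(313.7,158),72)[0,:2]; print("tip",t,np.linalg.norm(t-A),ang(t-A))
b=plane(c,(314.1,151.1),76)[0,:2]; print("brass",ang(b-A))
# start finger pose: R=60 radial, 45 behind sample arm
for phi in (190.6,):
    r=np.radians(phi); rh=np.array([np.cos(r),np.sin(r)]); th=np.array([-rh[1],rh[0]])
    P=A+60*rh-45*th; print("start",P,"yaw",r-np.pi)
    o=bot.get_obs(); y=o["tcp_rot"][2]; d=P-o["tool_pos"][:2]
    print("tool d",d@[np.cos(y),np.sin(y)],d@[np.sin(y),-np.cos(y)],y)
```

```text
[[821.5, 55.1], [802.9, -27.5], [728.5, -9.7], [747.6, 74.4]] [np.float64(76.4), np.float64(84.7), np.float64(76.5), np.float64(86.2)]
centre [775.12054391  23.05027194] 207.5720776089163 -15.809166028585123 edges -14.605288825889547 -13.410868921551629 -12.715080417085375 -12.811652359510504
tip [713.62793033  38.46941347] 144.21749502999907 -16.57070316966819
brass -15.316287254522853
start [508.14606827 112.79500967] yaw 0.18500490071139897
tool d 519.8158397635083 -499.0922947410396 0.26778717043486355
```

```bash
R='[[0.035,-0.033,0,0,0,0],[0.035,-0.033,0,0,0,0],[0.035,-0.033,0,0,0,0],[0.035,-0.033,0,0,0,0],[0.035,-0.033,0,0,0,0]]'; true
python3 -m crank '[[0.035,-0.033,0,0,0,0],[0.035,-0.033,0,0,0,0],[0.035,-0.033,0,0,0,0],[0.035,-0.033,0,0,0,0],[0.035,-0.033,0,0,0,0]]' 0
python3 -m crank '[[0.035,-0.033,0,0,0,0],[0.035,-0.033,0,0,0,0],[0.035,-0.033,0,0,0,0],[0.035,-0.033,0,0,0,0],[0.035,-0.033,0,0,0,0]]'
python3 -m crank '[[0.035,-0.033,0,0,0,0],[0.035,-0.033,0,0,0,0],[0.035,-0.033,0,0,0,0],[0,0,0,0,0,0.083],[0,0,0,0,0,0]]'
```

```text
time: 0.82
tool_pos: [264.6, -299.5, 226.7]
tcp_rot: [3.141, -0.0, 0.267]
contact_force: [0.8, 0.6, -0.7]
grip_width: 46.5
finger_force: 0.0
time: 1.45
tool_pos: [389.7, -94.0, 226.8]
tcp_rot: [3.141, -0.0, 0.268]
contact_force: [0.2, -1.7, 0.5]
grip_width: 0.6
finger_force: 0.0
time: 2.08
tool_pos: [464.1, 28.3, 226.4]
tcp_rot: [-3.142, 0.001, 0.187]
contact_force: [-0.2, -0.6, 0.7]
grip_width: 0.3
finger_force: 0.0
```

```bash
python3 -m crank '[[0.030,-0.0375,0,0,0,0],[0.029,-0.0375,0,0,0,0],[0,0,0,0,0,0]]'
cat >> meas.py <<'E'
def wrist():
    o=bot.get_obs(); c=bot.capture("wrist")
    from scipy.spatial.transform import Rotation as Ro
    T=np.eye(4); T[:3,:3]=Ro.from_euler("xyz",o["tcp_rot"]).as_matrix(); T[:3,3]=o["tool_pos"]
    c["extrinsics"]=np.linalg.inv(T@np.array(c["tool_from_camera"])); return c
E
python3 - <<'E'
from meas import *
c=wrist(); cv2.imwrite("pics/w1.png",cv2.convertScaleAbs(c["color"],alpha=1.5)); print(np.linalg.inv(c["extrinsics"])[:3].round(2).tolist())
np.save("w1.npy",{k:c[k] for k in c},allow_pickle=True)
E
```

```text
time: 2.45
tool_pos: [509.0, 113.9, 226.4]
tcp_rot: [-3.141, -0.0, 0.189]
contact_force: [0.0, -0.3, -0.0]
grip_width: 0.7
finger_force: 0.0
[[0.19, 0.95, 0.24, 573.83], [-0.98, 0.18, 0.05, 126.75], [-0.0, -0.25, 0.97, 384.51]]
```

View pics/w1.png

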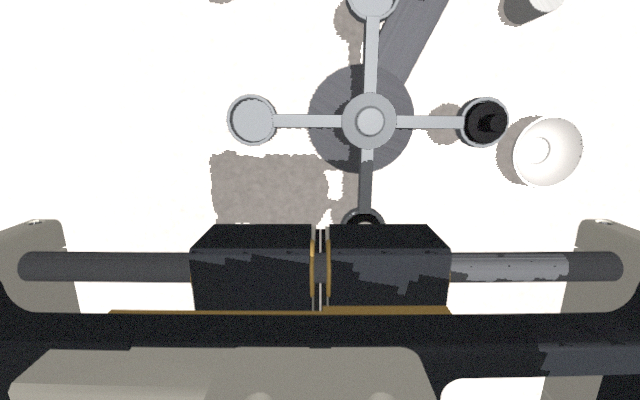

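The wrist view shows the hub at (370,121), the cups at (252,120) and (484,123), and the sample partly hidden by the fingers. The arm runs down from (367,150) to (364,210).

Run:
```python
from meas import *
c=np.load("w1.npy",allow_pickle=True).item()
h=plane(c,(370,121.5),86)[0]; a=plane(c,(252,120),74)[0]; b=plane(c,(482.5,123),74)[0]
ang=lambda v:np.degrees(np.arctan2(v[1],v[0]))%360
print(h,a,b,np.linalg.norm(a-b),(a+b)/2,ang(b-a)-90)
A=np.array([575.3,79.6]); r=np.radians(190.7); x=-np.array([np.cos(r),np.sin(r)]); y=np.array([x[1],-x[0]])
p=bot.get_obs()["tool_pos"][:2]; print("hub in tool",(A-p)@x,(A-p)@y)
for d in (5,6):
  for Y in(25.,):
    t=-np.radians(d); H=np.array([60,Y]); print(d,H-np.array([[np.cos(t),-np.sin(t)],[np.sin(t),np.cos(t)]])@H, -t)
```

```text
[578.11867126  81.70838956  86.        ] [558.87790349 188.86424913  74.        ] [597.41666693 -24.97836764  74.        ] 217.28759982088778 [578.14728521  81.94294075  74.        ] 190.21619494710097
hub in tool 59.65924459562393 44.87075405667876
5 [-1.95057545  5.32447711] 0.08726646259971647
6 [-2.2845253   6.40866041] 0.10471975511965978
```

```bash
python3 -m crank '[[0,0,0.042,0,0,0],[0,0,0.042,0,0,0],[0,0,0.042,0,0,0],[0,0,0.040,0,0,0],[0,0,0,0,0,0]]'
python3 -m crank '[[0,0.005,0,0,0,0],[0,0.005,0,0,0,0],[0,0.004,0,0,0,0],[0,0.003,0,0,0,0],[0,0.003,0,0,0,0]]'
python3 -m crank '[[-0.002,0.0053,0,0,0,-0.0873],[-0.002,0.0053,0,0,0,-0.0873]]'
python3 - <<'E'
from meas import *
c=wrist(); cv2.imwrite("pics/w2.png",cv2.convertScaleAbs(c["color"],alpha=1.5))
E
```

```text
time: 3.12
tool_pos: [505.9, 110.8, 58.6]
tcp_rot: [-3.141, 0.007, 0.184]
contact_force: [0.2, -1.3, -0.2]
grip_width: 0.2
finger_force: 0.0
time: 3.75
tool_pos: [512.2, 92.5, 60.9]
tcp_rot: [3.141, -0.0, 0.185]
contact_force: [0.1, 0.3, -0.1]
grip_width: 0.7
finger_force: 0.0
time: 4.0
tool_pos: [510.8, 81.5, 60.8]
tcp_rot: [-3.142, -0.0, 0.362]
contact_force: [0.1, 1.2, -0.1]
grip_width: 0.5
finger_force: 0.5
```

View pics/w2.png

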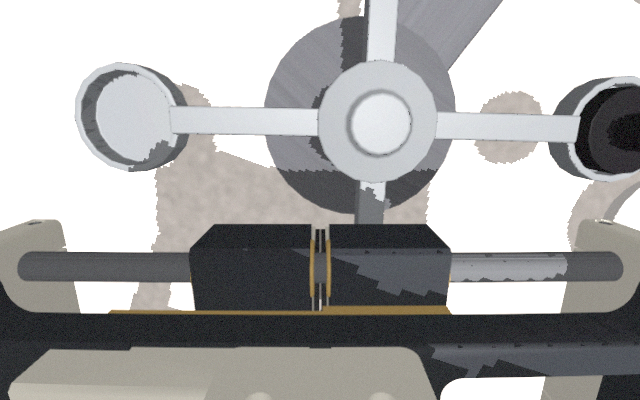

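The picture shows the finger just behind the sample arm and clear of the hub. The force is about 1.2 N, which means contact. I'll continue the arc.

```bash
python3 -m crank '[[-0.0019,0.0054,0,0,0,-0.0873],[-0.0019,0.0054,0,0,0,-0.0873],[-0.0019,0.0054,0,0,0,-0.0873],[-0.0019,0.0054,0,0,0,-0.0873],[-0.0019,0.0054,0,0,0,-0.0873]]'
python3 -m crank '[[-0.0019,0.0054,0,0,0,-0.0873],[-0.0019,0.0054,0,0,0,-0.0873],[-0.0019,0.0054,0,0,0,-0.0873],[-0.0019,0.0054,0,0,0,-0.0873],[-0.0019,0.0054,0,0,0,-0.0873]]'
cat >> meas.py <<'E'
def status():
    c,im,hsv=run(); A=np.array([576.,80.3])
    o=bot.get_obs(); y=o["tcp_rot"][2]; d=A-o["tool_pos"][:2]
    print("hub in tool",(d@[np.cos(y),np.sin(y)]).round(1),(d@[np.sin(y),-np.cos(y)]).round(1),"toolarm ang",np.degrees(y)%360+180, "q6",o["joint_positions"][5].round(2),o["contact_force"].round(1))
    sub=np.zeros(im.shape[:2],bool); sub[150:290,230:370]=1
    for b in blobs((hsv[...,2]>125)&sub,8):
        if b[0]<150:
            P=plane(c,b[1],80)[0,:2]-A; print("pale",b,np.linalg.norm(P).round(1),(np.degrees(np.arctan2(P[1],P[0]))%360).round(1))
E
python3 -c "
from meas import *
status()"
```

```text
time: 4.68
tool_pos: [516.0, 53.7, 60.7]
tcp_rot: [-3.141, 0.0, 0.797]
contact_force: [-1.3, 1.3, 1.1]
grip_width: 0.5
finger_force: 0.5
time: 5.3
tool_pos: [532.5, 30.6, 60.6]
tcp_rot: [-3.14, 0.001, 1.234]
contact_force: [-1.3, 0.6, 1.2]
grip_width: 0.3
finger_force: 0.6
hub in tool 61.3 23.9 toolarm ang 250.8857646713484 q6 0.25 [ 1.  -0.6 -0.1]
pale (np.int32(19), [267.8, 218.9], [265, 216, 6, 8]) 64.3 95.8
pale (np.int32(15), [244.8, 288.2], [242, 287, 7, 3]) 199.9 144.9
```

```bash
python3 -m crank '[[-0.0019,0.0054,0,0,0,-0.0873],[-0.0019,0.0054,0,0,0,-0.0873],[-0.0019,0.0054,0,0,0,-0.0873],[-0.0019,0.0054,0,0,0,-0.0873],[-0.0019,0.0054,0,0,0,-0.0873]]'
python3 -m crank '[[-0.0019,0.0054,0,0,0,-0.0873],[-0.0019,0.0054,0,0,0,-0.0873],[-0.0019,0.0054,0,0,0,-0.0873],[-0.0019,0.0054,0,0,0,-0.0873],[-0.0019,0.0054,0,0,0,-0.0873]]'
python3 -c "
from meas import *
status()
c=bot.capture('scene');cv2.imwrite('pics/s2.png',cv2.convertScaleAbs(cv2.resize(c['color'][100:300,200:460],None,fx=3,fy=3),alpha=1.7))"
```

```text
time: 5.98
tool_pos: [557.5, 17.0, 60.5]
tcp_rot: [-3.14, 0.0, 1.669]
contact_force: [-1.3, -0.6, 0.7]
grip_width: 0.1
finger_force: 0.5
time: 6.6
tool_pos: [586.0, 15.0, 60.5]
tcp_rot: [-3.141, 0.0, 2.106]
contact_force: [-0.4, -1.6, 0.3]
grip_width: 0.4
finger_force: 0.6
hub in tool 61.5 24.1 toolarm ang 300.850030614818 q6 -0.64 [0.4 0.7 0.8]
pale (np.int32(118), [366.8, 161.6], [361, 150, 9, 28]) 208.7 307.4
```

View pics/s2.png

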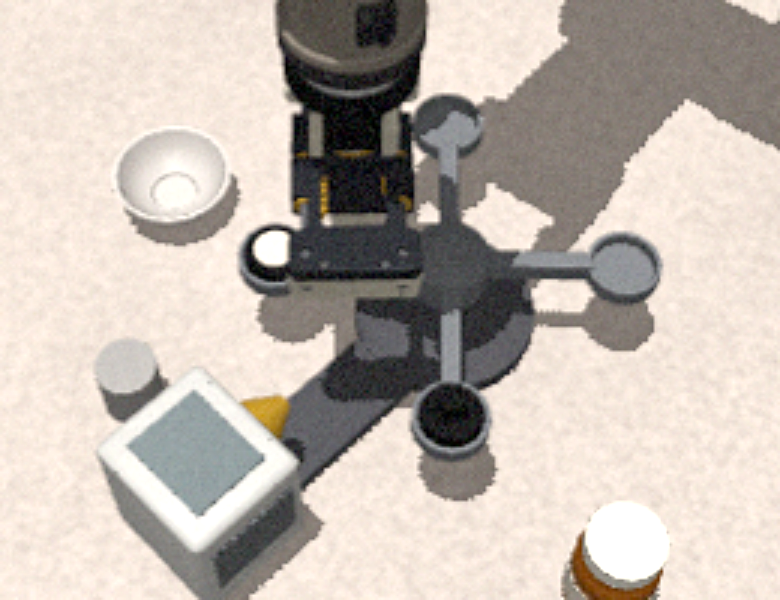

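The sample at crop (272,253) is riding in its cup. The other cups are at (623,266), (448,124) and (451,418), and the nozzle tip is at about (287,407).

Run:
```python
from meas import *
c=bot.capture("scene"); f=lambda p:np.array(p)/3+[199.67,99.67]
ang=lambda v:np.degrees(np.arctan2(v[1],v[0]))%360
e,n,s=[plane(c,f(p),74)[0,:2] for p in((623,267),(448,124),(451,418))]
A=(n+s)/2; print(A,np.linalg.norm(n-s),"std arm-90",ang(s-n)-90,"empty-180",ang(e-A)-180, np.linalg.norm(e-A))
t=plane(c,f((287,407)),72)[0,:2]; print("tip",t,np.linalg.norm(t-A),ang(t-A))
K=np.array([plane(c,f(p),102)[0,:2] for p in((200,370),(300,457),(195,548),(99,453))]); print("block",np.linalg.norm(K.mean(0)-A),ang(K.mean(0)-A),ang(K[3]-K[0]),ang(K[2]-K[1]))
```

```text
[579.5897079   81.43847004] 218.85164235520645 std arm-90 -61.87250228717121 empty-180 -62.55094557647533 108.9957264328541
tip [716.86289947  45.09532216] 142.00265322312427 345.17113035752783
block 206.91660845064288 344.67980756596785 344.2614354629355 343.7253521713571
```

```bash
python3 -m crank '[[-0.0019,0.0054,0,0,0,-0.0873],[-0.0019,0.0054,0,0,0,-0.0873],[-0.0019,0.0054,0,0,0,-0.0873],[-0.0019,0.0054,0,0,0,-0.0873],[-0.0019,0.0054,0,0,0,-0.0873]]'
python3 -m crank '[[-0.0019,0.0054,0,0,0,-0.0873],[-0.0019,0.0054,0,0,0,-0.0873],[-0.0011,0.0032,0,0,0,-0.0524],[-0.0008,0.0022,0,0,0,-0.0349],[0,0,0,0,0,0]]'
python3 - <<'E'
from meas import *
status()
c=bot.capture('scene');cv2.imwrite('pics/s3.png',cv2.convertScaleAbs(cv2.resize(c['color'][100:300,200:460],None,fx=3,fy=3),alpha=1.7))
E
```

```text
time: 7.38
tool_pos: [612.5, 25.3, 60.6]
tcp_rot: [-3.141, -0.0, 2.541]
contact_force: [-0.7, -1.2, 0.3]
grip_width: 0.4
finger_force: 0.6
time: 8.0
tool_pos: [625.3, 37.0, 60.7]
tcp_rot: [3.142, -0.0, 2.802]
contact_force: [0.1, 0.2, 0.1]
grip_width: 0.4
finger_force: 0.0
hub in tool 60.8 24.4 toolarm ang 340.55657618591613 q6 -1.29 [-0.2 -0.6 -0.9]
```

View pics/s3.png

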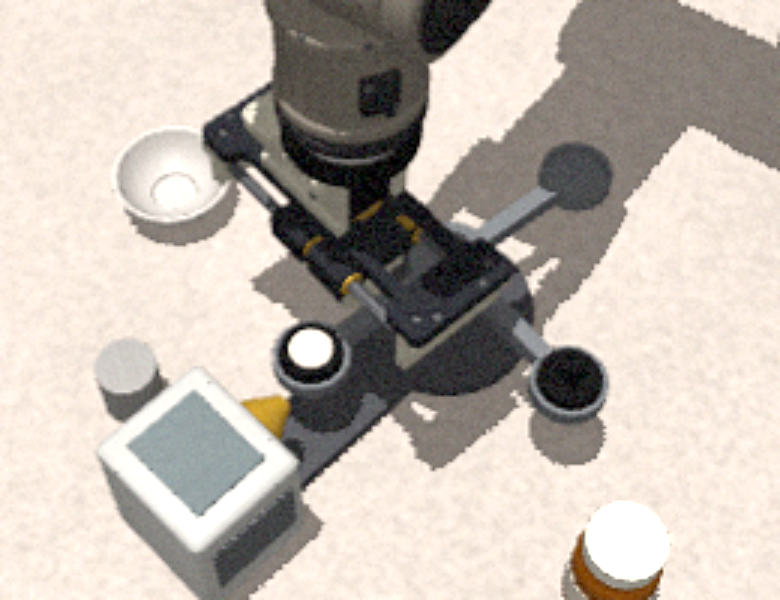

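The sample at crop (310,348) is nearly in line. The rim of its cup is centred at about (312,358), the empty cup is at (575,176), and the standard's cup is at (568,384).

Run:
```python
from meas import *
c=bot.capture("scene"); f=lambda p:np.array(p)/3+[199.67,99.67]
ang=lambda v:np.degrees(np.arctan2(v[1],v[0]))%360
hsv=cv2.cvtColor(c["color"],cv2.COLOR_BGR2HSV); m=np.zeros((400,640),bool); m[200:228,290:318]=1
bl=[b for b in blobs((hsv[...,2]>110)&m,20)]; print(bl)
A=np.array([579.4,81.5]); s=plane(c,bl[0][1],80)[0,:2]; e=plane(c,f((575,176)),74)[0,:2]; d=plane(c,f((568,384)),74)[0,:2]
for p,o in((s,0),(e,180),(d,90),(plane(c,f((311,357)),74)[0,:2],0)): print(p,np.linalg.norm(p-A),ang(p-A)-o)
print("s-e",ang(s-e))
```

```text
[(np.int32(99), [292.4, 209.3], [290, 200, 10, 28]), (np.int32(147), [303.1, 215.5], [296, 210, 15, 12])]
[677.71830878  15.54662428] 118.3906145347857 326.1457065725661
[480.01523617 122.14515891] 107.37485844093517 -22.24297639722738
[621.61272435 183.21203359] 110.12380248408819 -22.539521859208364
[681.7798217   40.84785053] 110.15545900323887 338.3433641865458
s-e 331.667118911384
```

```bash
python3 -m crank '[[-0.0008,0.0022,0,0,0,-0.0349],[-0.0006,0.0016,0,0,0,-0.0262],[-0.0004,0.0011,0,0,0,-0.0175],[-0.0004,0.0011,0,0,0,-0.0175],[0,0,0,0,0,0]]'
python3 - <<'E'
from meas import *
status()
c=bot.capture("scene"); ang=lambda v:np.degrees(np.arctan2(v[1],v[0]))%360
cv2.imwrite('pics/s4.png',cv2.convertScaleAbs(cv2.resize(c['color'][170:290,220:420],None,fx=4,fy=4,interpolation=cv2.INTER_CUBIC),alpha=1.7))
hsv=cv2.cvtColor(c["color"],cv2.COLOR_BGR2HSV); m=np.zeros((400,640),bool); m[204:232,290:322]=1
A=np.array([579.4,81.5])
for b in blobs((hsv[...,2]>115)&(hsv[...,1]<90)&m,20):
  p=plane(c,b[1],80)[0,:2]; print(b,p,np.linalg.norm(p-A),ang(p-A))
E
```

```text
time: 8.78
tool_pos: [629.4, 42.0, 60.7]
tcp_rot: [3.142, 0.0, 2.9]
contact_force: [0.2, 0.1, -0.1]
grip_width: 0.6
finger_force: 0.1
hub in tool 61.0 24.4 toolarm ang 346.14953089162503 q6 -1.38 [ 0.3 -0.7  0.2]
(np.int32(160), [292.9, 218.0], [290, 206, 11, 26]) [692.6344259   25.70263631] 126.2354189734344 333.7677791212832
(np.int32(148), [307.1, 219.6], [300, 214, 15, 12]) [682.80841843  49.48098352] 108.25210583958116 342.79556893869784
```

View pics/s4.png

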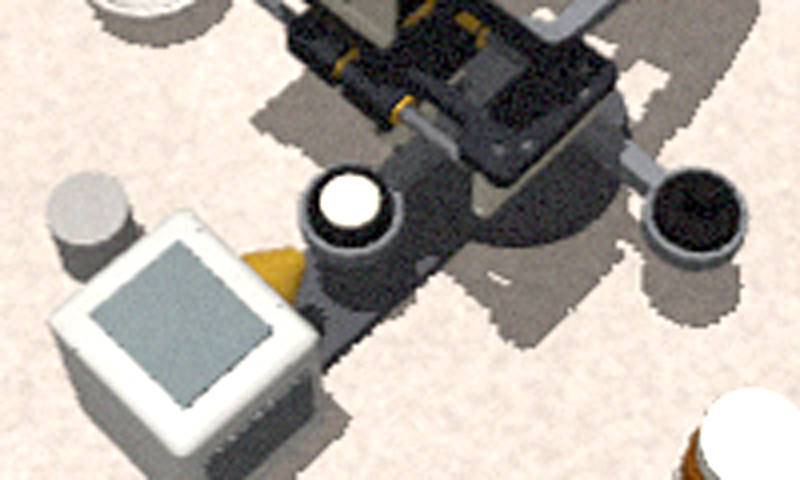

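The wheel is at about 343°, and the sample at crop (350,200) is close to the line. I'll back off, lift, and look from above with the wrist camera.

```bash
python3 -m crank '[[0,-0.010,0,0,0,0],[0,-0.010,0,0,0,0],[0,0,-0.040,0,0,0],[0,0,-0.060,0,0,0],[0,0,-0.060,0,0,0]]'
python3 -m crank '[[-0.045,0,0,0,0,0],[-0.045,0,0,0,0,0],[0,0,0,0,0,0],[0,0,0,0,0,0]]'
python3 - <<'E'
from meas import *
c=wrist(); np.save("w3.npy",c,allow_pickle=True)
cv2.imwrite("pics/w3.png",cv2.convertScaleAbs(c["color"],alpha=1.0))
c,im,hsv=run(); ang=lambda v:np.degrees(np.arctan2(v[1],v[0]))%360
cv2.imwrite("top3.png",im); np.save("t3.npy",c,allow_pickle=True)
E
```

```text
time: 9.5
tool_pos: [624.1, 21.6, 222.3]
tcp_rot: [-3.141, -0.0, 2.899]
contact_force: [1.6, -0.4, -0.4]
grip_width: 0.3
finger_force: 0.0
time: 10.0
tool_pos: [711.2, 0.5, 220.1]
tcp_rot: [-3.141, -0.002, 2.899]
contact_force: [0.5, 0.7, 0.3]
grip_width: 0.6
finger_force: 0.0
```

View pics/w3.png

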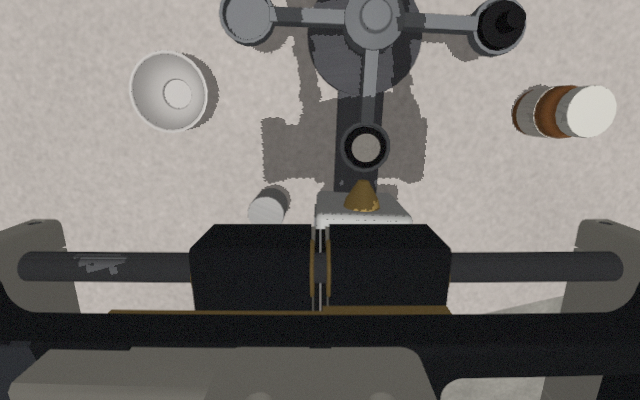

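The wrist view shows the hub at (375,15), the sample at (366,148) and the nozzle tip at (362,181), almost collinear. Next come the exact centres.

Run:
```python
from meas import *
c=np.load("w3.npy",allow_pickle=True).item(); im=c["color"]; hsv=cv2.cvtColor(im,cv2.COLOR_BGR2HSV)
ang=lambda v:np.degrees(np.arctan2(v[1],v[0]))%360
m=np.zeros((400,640),bool); m[125:170,342:392]=1
sp=max(blobs((hsv[...,2]>115)&m,20)); print(sp)
br=np.zeros_like(m); br[176:212,340:385]=1
B=(hsv[...,1]>100)&(hsv[...,0]<35)&br
mid=[]
for r in range(178,210,2):
    x=np.flatnonzero(B[r]); 
    if len(x)>2: mid.append(((x[0]+x[-1])/2,r)); print(r,x[0],x[-1],end="; ")
print()
S=plane(c,sp[1],80)[0,:2]; tip=plane(c,(mid[1][0],181),72)[0,:2]
a=plane(c,(247,17),74)[0,:2]; b=plane(c,(495,27),74)[0,:2]
h=plane(c,(375.5,15),86)[0,:2]
print("S",S,"tip",tip,"hub",h,"cups",a,b,np.linalg.norm(a-b),(a+b)/2)
for A in(h,(a+b)/2): print(np.linalg.norm(S-A),ang(S-A),np.linalg.norm(tip-A),ang(tip-A))
print("wheel from cups",ang(a-b)+90)
# brass axis: mid line vs z rising: top ridge lies on vertical plane through axis; cone ridge z=72+k*(r)
for (x,r) in mid: 
    P=plane(c,(x,r),72+0)[0,:2]; print(np.round(ang(P-(a+b)/2),1),end=" ")
t=np.load("t3.npy",allow_pickle=True).item(); hs=cv2.cvtColor(t["color"],cv2.COLOR_BGR2HSV)
z=np.hstack([cv2.resize(im[0:220,280:440],None,fx=2.5,fy=2.5,interpolation=cv2.INTER_CUBIC)]); cv2.imwrite("pics/w3c.png",cv2.convertScaleAbs(z,alpha=1.5))
```

```text
(np.int32(592), [365.5, 147.4], [352, 134, 28, 28])
180 358 366; 182 357 368; 184 356 369; 186 354 371; 188 352 372; 190 351 373; 192 350 374; 194 349 374; 196 347 375; 198 346 376; 200 346 377; 202 345 377; 204 344 378; 206 345 378; 208 348 378; 
S [684.02896926  51.09818362] tip [715.87991344  42.5392129 ] hub [578.99715617  81.06841457] cups [551.21238264 -23.82030359] [609.45433608 183.32818969] 215.18044383886632 [580.33335936  79.75394305]
109.22406558840632 344.07420384897654 142.2019290285232 344.27936683774556
107.58221070494302 344.55213072070546 140.5624575157526 344.64755529750323
wheel from cups 344.29611961233434
344.4 344.7 344.7 344.8 344.6 344.7 344.7 344.6 344.4 344.5 344.7 344.6 344.6 344.8 345.4
```

View pics/w3c.png

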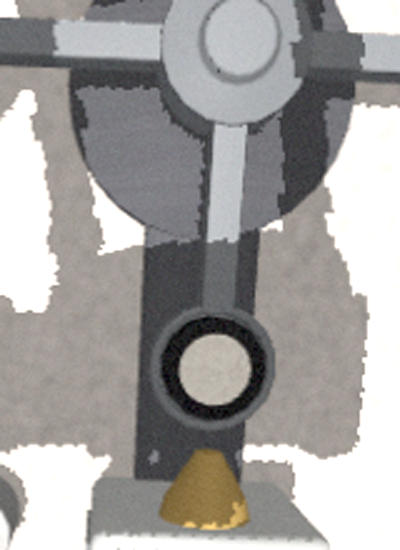

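The enlarged view shows the sample seated in its cup and in line between hub and nozzle tip, within about 0.2° (under 0.5 mm). Nothing is touching it, so I'm handing in.

```bash
python3 -c "
from plant import bot
print(bot.close_job())"
```

```text
the job is handed in; nothing more can be done
None
```

The sample holder now stands in line with the nozzle tip, within about 0.2° (under 0.5 mm) by the wrist camera; I turned the wheel by fingertip pushes only, the arm is clear of everything, and the job was handed in at about 10 s of the 48 s allowed.

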